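# Tip the ring castings into the cleaner and cover it

## Robot

A 6-joint arm with a two-finger parallel gripper is mounted at the origin on the work surface. World frame = base frame: x ahead of the robot, y to its left, z up, the work surface at z = 0. Lengths are in m, angles in rad, forces in N, time in s.
With the tool pointing down it reaches from about 0.275 to 0.825 m from the base axis. Payload 4.9 kg.
Tool frame: the origin (TCP) lies midway between the tips of the shut fingers; the grasp point (between the pads) lies 19 mm behind it; z points along the fingers, y is the direction in which the jaws open and shut (so a half turn about z gives the same grasp; the last joint's range is limited). The gripper opens to 85 mm and grips with 20 to 120 N. Pads are 22 mm wide; open, the fingers measure 114 mm over their backs; the gripper's body (76 mm by 85 mm) begins 54 mm behind the grasp point. The pads swing forward as they close: fully open they stand 13 mm farther back than shut.
Start: joints at [1.018, 0.326, -0.193, 1.052, 0, 1.437], TCP at [0.224, 0.502, 0.231] pointing down, gripper open.
Joint ranges: [-2.65, 2.65], [-0.97, 1.79], [-1.3, 1.35], [-1.93, 2.1], [-1.47, 1.37], [-3.14, 3.14]. Speed limits (rad/s): [2.57, 2.57, 3.14, 3.14, 3.14, 3.14].

## Interface

Orientations are given as [roll, pitch, yaw] about the fixed x, y, z axes, in that order (R = Rz(yaw) Ry(pitch) Rx(roll)).
In Python, from workcell import r gives the robot as it stands. The module is installed in compiled form; this text tells all that it offers.
- The arm moves only by the tool carry_out, never from a script. Its arguments are lists of equal length, an entry for each row: "gripper": the opening in per cent of the stroke, from 0 (shut) to 100 (fully open); "xyz": the shift along the tool's x, y, z in mm, a list of three; "rot": the turn, a rotation vector about the tool's x, y, z in rad, a list of three. A call has 1 to 10 rows; each row is the pose to reach, as a shift and turn from the pose commanded when the call began, along the tool's axes at that moment; what a row does not reach only later rows make up. A row lasts 1/10 s, in which the tool goes at most 50 mm and 8.59 degrees, less where a joint would pass 70% of its speed; a pose out of reach is approached as far as the arm can. A call with a gripper value outside its range is refused whole. The fingers move at their own pace and stop on an object; the grip force is fixed at half the most. Time passes only in rows, so rows that repeat a pose let the fingers close. It gives the time, the measured TCP pose, the force and the opening at its end, in the units of the state.
- r.get_state(): the state, without advancing time (a new reading comes with each control period).
- r.capture(name): name is "scene" or "top"; returns (picture, depth): 400x640x3 uint8, blue, green, red; 400x640 float32, m along the optical axis (not along the pixel's ray), 0 where there is no reading.
- r.camera_model(name): a dict with "fx", "fy", "cx", "cy" (pixels), "view" (4x4, takes a point from world to camera coordinates). Camera axes: x right, y down, z forward; pixel columns grow to the right and rows downward; lengths in m; the calibration is good to about 2 mm. A picture is of the moment at which its call begins. camera_model takes no time and is no camera call.
- r.hand_in(): hands the job in, once; it reports no verdict.
The state is a dict: "time_s": time; "q": joint angles; "qvel": joint speeds; "tau": joint torques, N m; "position": TCP position; "eef_rot": TCP orientation; "ft_force": force on the tool from outside, world axes, zero at the start; "torque": the same for the moment, N m; "opening": opening from 0.0 (shut) to 1.0 (fully open).
Only numpy, scipy, OpenCV 4.12 (cv2) and the standard library are available. Lean on these libraries where they do the work, as an engineer would, in place of code of your own. Each camera call takes 0.05 s, during which the arm holds its last target. There are 200 camera calls.

## Task

Load the cleaner: carry the brass tray level, hook its lip over the blue rim of the tank, and with the lip on that rim swing the handle up so that all four rings slide into the tank. Then bring the tray back level and leave it flat in the middle of its cork mat, and after that set the loose cover gently on the tank so it sits fully home and level. Do not tip the tray away from the rim, and leave the notepad, jar and pliers where they are.

Things in the scene. Friction and masses are not known exactly. Their poses are not given: they have to be found in the camera images.
- cleaner: Fixed, dry ultrasonic cleaner: white housing 190 x 190 mm, 66 mm high, with an upstanding square steel tank. Origin: centre of its underside on the bench, z up. Rim: four round bars, 10 mm diameter, tops at 100 mm, centre lines 70 mm from the centre, on 4 mm walls. Tank inside 136 mm square, inner floor 16 mm above the bench. The bar on its +x side (towards the robot's left) is blue: hook on it.
- blue_rim (a point): Middle of the blue bar, on its top (100 mm above the bench); the bar's axis runs 5 mm below it. Below the bar the 4 mm wall is free on the outside down to the housing at 66 mm. Axes as the cleaner's: +y along the bar, +x outward from the tank, z up.
- tank_mouth (a point): Centre of the tank's square mouth at the height of the rim bars' tops. Axes as the cleaner's.
- mat: Fixed cork mat 230 x 130 x 4 mm on which the tray starts; origin at the centre of its underside, long side along x.
- tray: Loose brass-coloured tray, about 160 g. Axes: z up, -x the open front (no wall there), +x the rear with the handle. Origin: centre of its underside (z 0, where its skirts stand). Floor plate 84 mm wide, x -75 to +55 mm, underside at z 14, top at z 17; side and rear walls to z 40. The rings lie loose in it; tilted 45 to 50 degrees they slide out.
- tray_grip (a point): Centre of the tray's usable handle: black bar 14 mm wide (y), 20 mm high (z 18 to 38), sticking out behind the rear wall, free from x 55 to 103 mm. The point lies at (82, 0, 28) mm in the tray's frame, same axes. Pinch it across y, from above; gripped firmly it carries the loaded tray level.
- tray_lip (a point): Middle of the hooking channel under the tray's front, on the floor plate's underside, at (-60, 0, 14) mm in the tray's frame, same axes. The channel is the 24 mm free between a front flange (x -75 to -72, down to z 2) and a cross skirt (x -48 to -44, down to z 0), full width. With the bar lying near the cross skirt the tray turns 60 degrees about it freely.
- ring0: Loose chunky metal ring casting, 23 mm outside diameter, 8 mm high, with a 10 mm violet stone on its side; lies flat in the tray. Origin at the centre of its underside.
- ring1: As ring0, white stone.
- ring2: As ring0, dark blue stone.
- ring3: As ring0, pink stone.
- cover_grip (a point): Centre of the cover's black grip bar, 44 mm long (x), 16 mm wide (y), 24 mm high; 38 mm above the cover's lowest edge, at its middle. The cover is a loose steel plate 164 mm square, 4 mm thick, about 300 g, with a 116 mm square frame standing 8 mm down from its underside that drops between the rim bars (7 mm play each side). Starts on the bench, grip up.
- cover_seat (a point): Centre of the cover plate's underside, 30 mm below cover_grip, 8 mm above the frame's lower edge. Seated, it is at the height of tank_mouth. Any of the four square orientations fits.
- notepad: Pink notepad 75 x 105 x 10 mm, loose bystander; origin at the centre of its underside.
- jar: Small closed jar, 44 mm diameter, 45 mm high, loose bystander; origin at the centre of its underside.
- pliers: Pliers with blue handles, about 155 mm long, 12 mm high, loose bystander; origin at the pivot.
Things that resemble listed ones, but are neither listed nor needed, are in the scene too. What is shaped like the part that bears cover_grip but orange or purple is not meant.

How it is judged:
By the outcome, as a careful person would: the job done as asked, in the order asked, and still so for the second after the job is handed in, with the robot touching nothing.
It also fails if it takes over 72 s, if anything falls off the work surface, if the arm or the gripper's body presses on something with over 40 N, if the wrist force passes 120 N, or if a joint passes its speed limit or range.

## Working session

There is one attempt and no reset: what is moved stays moved. The work goes in short steps, Python scripts to look and compute and a tool call to move; the robot and the scene stay as the last step left them, time stands still between calls to the robot, and variables do not carry over. Pictures are saved under pics/ and viewed, about 8 in all and at most 12, crops included, and the job is handed in when it is done.

Besides the shell and the picture viewer there is one more tool, called as name(argument=value, ...) on one line, values as JSON. carry_out: Moves the arm, as the interface text tells. Its arguments: {"type":"object","properties":{"gripper":{"type":"array"},"xyz":{"type":"array"},"rot":{"type":"array"}},"required":["gripper","xyz","rot"]}

```bash
mkdir -p pics
python3 - <<'E'
from workcell import r
import cv2,numpy as np
s=r.get_state();print({k:np.round(v,3) for k,v in s.items()})
for n in("scene","top"):
    p,d=r.capture(n);cv2.imwrite(f"pics/{n}0.png",p);np.save(f"{n}0.npy",d)
    m=r.camera_model(n);print(n,{k:np.round(v,3) for k,v in m.items()})
E
```

```text
{'time_s': np.float64(0.0), 'q': array([ 1.018,  0.327, -0.194,  1.052, -0.   ,  1.437]), 'qvel': array([ 0.002, -0.001,  0.   , -0.001,  0.001,  0.   ]), 'tau': array([ 1.0000e-03, -4.4339e+01,  2.6244e+01,  1.5000e-02, -0.0000e+00,
        0.0000e+00]), 'position': array([0.223, 0.502, 0.23 ]), 'eef_rot': array([-3.14 , -0.   ,  2.723]), 'ft_force': array([0.022, 0.555, 0.219]), 'torque': array([-0.011,  0.004, -0.003]), 'opening': np.float64(1.003)}
scene {'fx': np.float64(479.682), 'fy': np.float64(479.682), 'cx': np.float64(316.645), 'cy': np.float64(199.562), 'view': array([[-0.721,  0.693, -0.007,  0.411],
       [ 0.575,  0.593, -0.563, -0.221],
       [-0.387, -0.41 , -0.826,  1.504],
       [ 0.   ,  0.   ,  0.   ,  1.   ]])}
top {'fx': np.float64(478.749), 'fy': np.float64(478.749), 'cx': np.float64(321.164), 'cy': np.float64(196.532), 'view': array([[ 0.009, -1.   , -0.002, -0.048],
       [-0.989, -0.008, -0.149,  0.505],
       [ 0.149,  0.003, -0.989,  1.273],
       [ 0.   ,  0.   ,  0.   ,  1.   ]])}
```

View pics/top0.png

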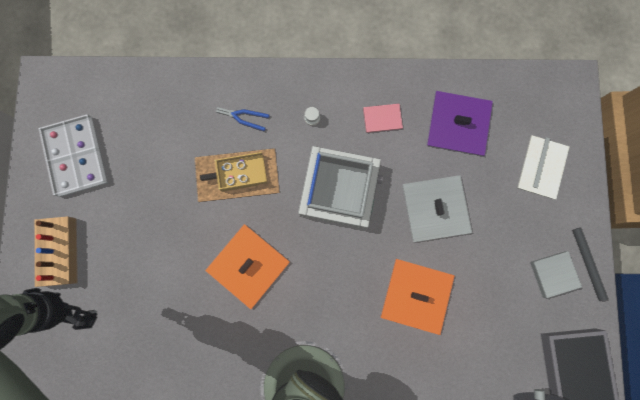

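View pics/scene0.png

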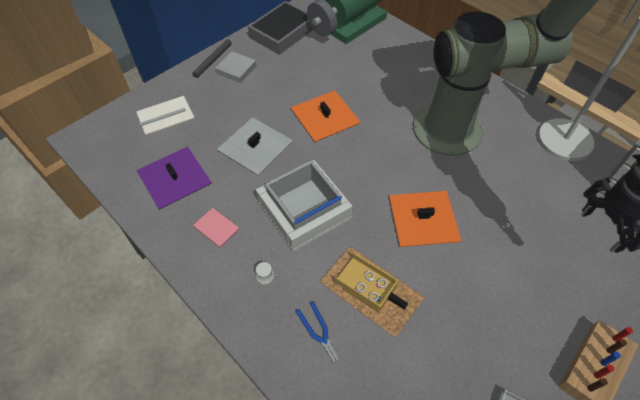

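The top view shows the tray at (235,173) on the mat with its handle at (208,177), pointing to +y. The cleaner is at (341,187) with its blue bar at (313,178), and the grey cover is at (437,208). The scene view agrees. The orange and purple plates are decoys, and the pliers, jar and notepad lie farther out. Next I measure positions.

```bash
cat > h.py <<'E'
from workcell import r
import cv2,numpy as np
def cloud(n,d):
    m=r.camera_model(n);V=m["view"];v,u=np.indices(d.shape)
    c=np.stack([(u-m["cx"])/m["fx"]*d,(v-m["cy"])/m["fy"]*d,d],-1)
    return (c-V[:3,3])@V[:3,:3]          # R^T (c-t)
def plane(n,uv,z):
    m=r.camera_model(n);V=m["view"];R=V[:3,:3];o=-R.T@V[:3,3]
    uv=np.asarray(uv,float).reshape(-1,2)
    k=np.c_[(uv[:,0]-m["cx"])/m["fx"],(uv[:,1]-m["cy"])/m["fy"],np.ones(len(uv))]@R
    return (o+k*((z-o[2])/k[:,2])[:,None])[:,:2]
def rect(n,mask,z):
    "largest blob -> rectangle on plane z: centre mm, sides mm, angle deg"
    cs,_=cv2.findContours(mask.astype(np.uint8),cv2.RETR_EXTERNAL,cv2.CHAIN_APPROX_NONE)
    c=max(cs,key=cv2.contourArea).reshape(-1,2)
    q=cv2.minAreaRect((plane(n,c,z)*1000).astype(np.float32))
    return np.round(q[0],1),np.round(q[1],1),round(q[2],2)
def box(d,u0,v0,u1,v1):
    m=np.zeros(d.shape[:2],bool);m[v0:v1,u0:u1]=1;return m
E
python3 - <<'E'
from h import *
p=cv2.imread("pics/top0.png");d=np.load("top0.npy");P=cloud("top",d);z=P[...,2]
H,S,V=[x.astype(int) for x in cv2.split(cv2.cvtColor(p,cv2.COLOR_BGR2HSV))]
for n,(u,v) in dict(bench=(150,330),floor=(255,170),mat=(205,190),handle=(208,177),cover=(420,220),grip=(438,207),hous=(333,220),pad=(382,118),jar=(312,115)).items(): print(n,np.round(P[v,u]*1000),(H[v,u],S[v,u],V[v,u]))
b=box(d,185,140,290,210)
print("mat",rect("top",b&(S>60),.004))
print("tray",rect("top",b&(z>.012)&(z<.06)&(S>60),.044))
print("gold",rect("top",b&(H>20)&(H<32)&(S>110),.044))
print("handle",rect("top",box(d,195,168,216,186)&(V<60),.042))
b=box(d,292,138,390,238)
print("rim",rect("top",b&(z>.088),.1), np.median(z[b&(z>.088)]))
bl=b&(H>95)&(H<125)&(S>110);print("blue",rect("top",bl,.097),np.median(z[bl]))
b=box(d,395,165,480,250)
print("cover",rect("top",b&(z>.007),.012));print("grip",rect("top",b&(V<60)&(z>.03),.05),rect("top",b&(z>.035),.05))
# scene view cross-check
p=cv2.imread("pics/scene0.png");d=np.load("scene0.npy");Q=cloud("scene",d);z=Q[...,2]
m=(z>.088)&(z<.11)&(np.hypot(Q[...,0]-.47,Q[...,1]+.07)<.13)
def c3(m): 
    q=cv2.minAreaRect((Q[m][:,:2]*1000).astype(np.float32));return np.round(q[0],1),np.round(q[1],1),round(q[2],2)
print("rim scene",c3(m))
hsv=cv2.cvtColor(p,cv2.COLOR_BGR2HSV).astype(int)
print("handle sc",rect("scene",box(d,385,290,412,310)&(hsv[...,2]<60),.035))
print("grip sc",rect("scene",box(d,240,125,270,152)&(hsv[...,2]<60),.04))
E
```

```text
bench [142. 417.  -2.] (np.int64(150), np.int64(2), np.int64(126))
floor [580. 142.  26.] (np.int64(20), np.int64(121), np.int64(201))
mat [527. 285.   1.] (np.int64(15), np.int64(103), np.int64(156))
handle [555. 267.  47.] (np.int64(10), np.int64(12), np.int64(65))
cover [ 445. -316.   19.] (np.int64(80), np.int64(9), np.int64(166))
grip [ 477. -358.   54.] (np.int64(0), np.int64(4), np.int64(59))
hous [439. -76.  64.] (np.int64(48), np.int64(9), np.int64(148))
pad [ 739. -216.   11.] (np.int64(177), np.int64(87), np.int64(212))
jar [733. -16.  49.] (np.int64(54), np.int64(6), np.int64(199))
mat (array([571.3, 197.1]), array([129.6, 229.8]), 6.99)
tray (array([573.8, 180.2]), array([ 94.4, 137. ]), 10.76)
gold (array([571. , 172.1]), array([ 71.2, 114.4]), 9.48)
handle (array([550.7, 282.8]), array([2.7, 0. ]), 90.48)
rim (array([529.4, -92.4]), array([150.6, 152.1]), 79.21) 0.10084864195498482
blue (array([544.6, -24. ]), array([  6.8, 134. ]), 79.53) 0.10070167107711485
cover (array([ 479.6, -365.6]), array([167.6, 167.7]), 10.46)
grip (array([ 477.7, -359.5]), array([10.8, 38.1]), 88.46) (array([ 478.5, -362.8]), array([44.1, 19.8]), 9.62)
rim scene (array([520.1, -89.4]), array([150.8, 127.1]), 78.26)
handle sc (array([561.3, 268.5]), array([18.8, 45.3]), 10.67)
grip sc (array([ 482.3, -359.7]), array([53.4, 29.7]), 11.93)
```

Run:
```python
from h import *
p=cv2.imread("pics/top0.png");d=np.load("top0.npy")
a=cv2.resize(p[140:210,185:290],None,fx=7,fy=7,interpolation=cv2.INTER_CUBIC);cv2.imwrite("pics/crop1.png",a)
z=cloud("top",d)[...,2];V=p.max(-1)
print("handle",rect("top",box(d,195,168,218,186)&(V<90)&(z>.02),.042))
```

```text
handle (array([557.5, 268.8]), array([16.2, 42.2]), 10.17)
```

View pics/crop1.png

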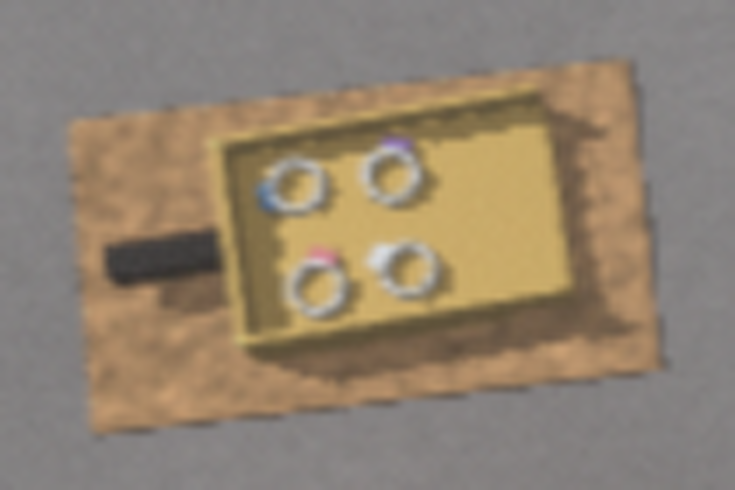

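Run:
```python
from h import *
f=lambda x,y:(185+(x+.5)/7-.5,140+(y+.5)/7-.5)
A=plane("top",[f(210,140),f(240,348),f(540,92)],.044)*1000
h=plane("top",[f(106,262),f(218,252)],.042)*1000
print(A.round(1),h.round(1))
ang=lambda v:np.degrees(np.arctan2(v[1],v[0]))
print("yaw: wall",ang(A[0]-A[2]),"rear",ang(A[0]-A[1])+90,"handle",ang(h[0]-h[1]),"lens",np.linalg.norm(A[0]-A[2]),np.linalg.norm(A[0]-A[1]),np.linalg.norm(h[0]-h[1]))
y=np.radians(99.5);c=np.array([np.cos(y),np.sin(y)])
print("rear mid->grip",(A[0]+A[1])/2+27*c,"handle mid",h.mean(0), "end->grip",h[0]-21*c)
```

```text
[[605.1 251.5]
 [522.1 236.3]
 [625.6 121.9]] [[556.2 290.7]
 [560.6 246.9]]
yaw: wall 98.97799141451118 rear 100.38491010226649 handle 95.68600485955696 lens 131.16813126959102 84.34742711902857 44.03863996298769
rear mid->grip [559.16936657 270.51620795] handle mid [558.41936024 268.83207416] end->grip [559.70375856 270.03105706]
```

The crop shows the tray's rear wall corners at crop pixels (210,140) and (240,348), the handle from (106,262) to (218,252), and all four rings in the rear half. The fits give a tray yaw of about 99.5° and the grip at (559,270). I'll move above it now.

carry_out(gripper=[80,80,80,80,80,80,80,80,80,80], xyz=[[-30,-5,5],[-80,-15,20],[-130,-25,35],[-180,-34,50],[-230,-43,62],[-280,-53,75],[-325,-61,90],[-365,-69,100],[-390,-74,108],[-401,-76,111]], rot=[[0,0,0.07],[0,0,0.19],[0,0,0.32],[0,0,0.44],[0,0,0.56],[0,0,0.68],[0,0,0.8],[0,0,0.9],[0,0,0.96],[0,0,0.985]])

```text
time_s: 1.1
position: [0.5607, 0.2674, 0.1185]
eef_rot: [-3.14, 0.001, 1.733]
ft_force: [-0.2, 0.1, 0.6]
opening: 0.799
```

carry_out(gripper=[80,80,80], xyz=[[0,0,0],[0,0,0],[0,0,0]], rot=[[0,0,0],[0,0,0],[0,0,0]])

```text
time_s: 1.4
position: [0.5579, 0.2713, 0.1208]
eef_rot: [-3.141, -0.0, 1.74]
ft_force: [0.2, 0.9, 0.0]
opening: 0.801
```

```bash
cat >> h.py <<'E'
from scipy.spatial.transform import Rotation as Ro
def st():
    s=r.get_state();print("t",round(s["time_s"],2),"pos",np.round(np.array(s["position"])*1000,1),"rpy",np.round(np.degrees(s["eef_rot"]),2),"q",np.round(s["q"],2),"F",np.round(s["ft_force"],1),"open",round(s["opening"],3))
    return s
E
python3 - <<'E'
from h import *
st()
for n,b in(("top",(185,140,290,210)),("scene",(310,230,440,350))):
    p,d=r.capture(n);u0,v0,u1,v1=b
    a=cv2.resize(p[v0:v1,u0:u1],None,fx=4,fy=4,interpolation=cv2.INTER_CUBIC);cv2.imwrite(f"pics/g_{n}.png",a)
a=cv2.imread("pics/g_top.png");b=cv2.imread("pics/g_scene.png")
w=max(a.shape[1],b.shape[1]);f=lambda i:cv2.copyMakeBorder(i,0,0,0,w-i.shape[1],0)
o=np.vstack([f(a),f(b)]);cv2.imwrite("pics/grasp1.png",cv2.resize(o,None,fx=.78,fy=.78));print(o.shape)
E
```

```text
t 1.4 pos [557.9 271.3 120.8] rpy [-1.7999e+02 -2.0000e-02  9.9710e+01] q [ 0.33  0.54 -0.15  0.88  0.    1.73] F [0.2 0.9 0. ] open 0.801
(760, 520, 3)
```

View pics/grasp1.png

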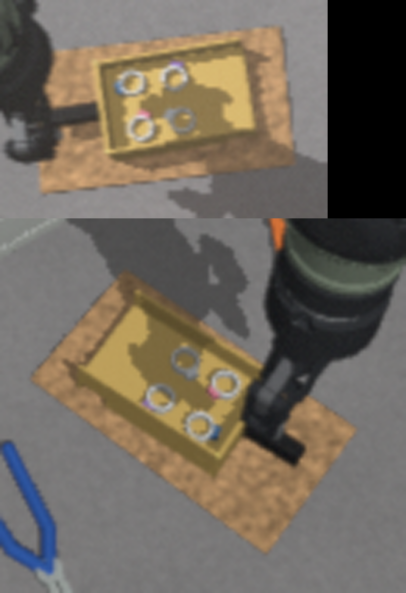

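The gripper is over the handle (about (70,115) in the upper half of the view, (275,435) in the lower), in line with the bar. I'll descend and grip.

carry_out(gripper=[80,80,80,80,80,80,80,60,40,30], xyz=[[0,0,15],[0,0,40],[0,0,65],[0,0,85],[0,0,100],[0,0,107],[0,0,107],[0,0,107],[0,0,107],[0,0,107]], rot=[[0,0,0],[0,0,0],[0,0,0],[0,0,0],[0,0,0],[0,0,0],[0,0,0],[0,0,0],[0,0,0],[0,0,0]])

```text
time_s: 2.5
position: [0.5599, 0.2702, 0.0143]
eef_rot: [3.14, -0.0, 1.738]
ft_force: [0.5, 0.0, 0.6]
opening: 0.306
```

carry_out(gripper=[20,10,0,0,0,0,0,0], xyz=[[0,0,0],[0,0,0],[0,0,0],[0,0,0],[0,0,0],[0,0,0],[0,0,0],[0,0,0]], rot=[[0,0,0],[0,0,0],[0,0,0],[0,0,0],[0,0,0],[0,0,0],[0,0,0],[0,0,0]])

```text
time_s: 3.3
position: [0.5596, 0.2701, 0.014]
eef_rot: [3.141, -0.0, 1.738]
ft_force: [-0.6, -0.8, 5.8]
opening: 0.154
```

```bash
python3 -c "
from h import *
st()"
```

```text
t 3.3 pos [559.6 270.1  14. ] rpy [ 1.7994e+02 -1.0000e-02  9.9570e+01] q [ 0.33  0.67 -0.25  0.66 -0.    1.73] F [-0.6 -0.8  5.8] open 0.154
```

Gripped, with an opening of 13 mm as expected. Now I lift, then carry level to above the blue bar.

carry_out(gripper=[0,0,0,0,0,0,0,0,0,0], xyz=[[0,0,-3],[0,0,-10],[0,0,-22],[0,0,-38],[0,0,-56],[0,0,-74],[0,0,-92],[0,0,-107],[0,0,-116],[0,0,-120]], rot=[[0,0,0],[0,0,0],[0,0,0],[0,0,0],[0,0,0],[0,0,0],[0,0,0],[0,0,0],[0,0,0],[0,0,0]])

```text
time_s: 4.3
position: [0.5596, 0.2702, 0.1347]
eef_rot: [3.14, -0.0, 1.738]
ft_force: [-0.9, 0.8, -2.3]
opening: 0.151
```

carry_out(gripper=[0,0,0,0,0,0,0,0,0,0], xyz=[[-4,0,0],[-13,-2,0],[-27,-3,0],[-46,-5,0],[-68,-8,0],[-90,-10,0],[-112,-13,0],[-130,-15,0],[-142,-17,0],[-149,-17,0]], rot=[[0,0,0.01],[0,0,0.03],[0,0,0.06],[0,0,0.1],[0,0,0.15],[0,0,0.2],[0,0,0.25],[0,0,0.29],[0,0,0.32],[0,0,0.34]])

```text
time_s: 5.3
position: [0.5666, 0.1185, 0.1328]
eef_rot: [-3.141, 0.0, 1.394]
ft_force: [-0.2, -0.3, -1.6]
opening: 0.154
```

carry_out(gripper=[0,0,0,0], xyz=[[0,0,0],[0,0,0],[0,0,0],[0,0,0]], rot=[[0,0,0.013],[0,0,0.013],[0,0,0.013],[0,0,0.013]])

```text
time_s: 5.7
position: [0.567, 0.1209, 0.1333]
eef_rot: [-3.142, -0.0, 1.386]
ft_force: [-0.2, 0.1, -2.4]
opening: 0.154
```

Run:
```python
from h import *
st()
a,d1=r.capture("top");b,d=r.capture("scene");np.save("s1.npy",d);np.save("t1.npy",d1);cv2.imwrite("pics/s1.png",b);cv2.imwrite("pics/t1.png",a)
a=cv2.resize(a[130:240,210:390],None,fx=3,fy=3,interpolation=cv2.INTER_CUBIC)
b=cv2.resize(b[120:300,240:420],None,fx=1.833,fy=1.8333,interpolation=cv2.INTER_CUBIC)[:330]
cv2.imwrite("pics/hook1.png",cv2.resize(np.hstack([a,b]),(800,int(330*800/(540+b.shape[1])))))
```

```text
t 5.7 pos [567.  120.9 133.3] rpy [-1.800e+02 -1.000e-02  7.941e+01] q [ 0.08  0.46 -0.25  0.86  0.    1.84] F [-0.2  0.1 -2.4] open 0.154
```

View pics/hook1.png

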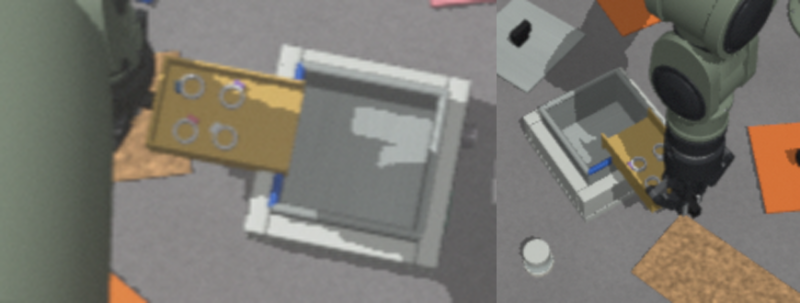

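The tray hangs level over the blue bar. In the top view its front edge runs from about (303,82) to (295,172) and the bar shows at both ends, (300,72) and (277,190). I'll measure the front edge against the bar.

Run:
```python
from h import *
p=cv2.imread("pics/t1.png");H,S,V=[x.astype(int) for x in cv2.split(cv2.cvtColor(p,cv2.COLOR_BGR2HSV))]
g=(H>17)&(H<35)&(S>90)&box(p,280,150,330,200)
u=np.radians(79.3);U=np.array([np.cos(u),np.sin(u)]);C=np.array([529.4,-92.4])
pts=[]
for v in range(164,190):
    c=np.where(g[v])[0]
    if len(c): pts.append((c.max()+.5,v))
X=plane("top",pts,.1403)*1000; t=(X-C)@U; w=(X-C)@[-U[1],U[0]]
print("front edge (from cleaner centre along u): ",t.round(1)); print("slope",np.degrees(np.polyfit(w,t,1)[0]), "lateral",w.round(0))
print("expected",70-10.4)
b=(H>95)&(H<125)&(S>110)&box(p,295,140,340,230);X=(plane("top",np.argwhere(b)[:,::-1],.1)*1000-C)@U
print("blue along u",np.percentile(X,[5,50,95]))
```

```text
front edge (from cleaner centre along u):  [60.9 60.4 59.9 61.8 61.3 60.8 60.3 62.3 61.8 61.3 63.3 62.8 62.3 61.8
 61.3 63.3 62.7 62.2 61.7 61.2 63.2 62.7 62.2 61.7 61.2 63.2]
slope 1.463747929018052 lateral [-34. -31. -29. -26. -23. -20. -18. -15. -12. -10.  -7.  -4.  -2.   1.
   3.   6.   9.  11.  14.  17.  20.  22.  25.  27.  30.  33.]
expected 59.6
blue along u [67.86439529 70.43059535 73.2431072 ]
```

carry_out(gripper=[0,0,0,0,0,0,0,0,0,0], xyz=[[-3,0,0],[-7,0,0],[-9,0,2],[-9,0,7],[-9,0,14],[-9,0,21],[-9,0,27],[-9,0,31],[-9,0,33],[-9,0,33]], rot=[[0,0,0],[0,0,0],[0,0,0],[0,0,0],[0,0,0],[0,0,0],[0,0,0],[0,0,0],[0,0,0],[0,0,0]])

```text
time_s: 6.8
position: [0.5652, 0.1114, 0.0999]
eef_rot: [-3.141, 0.0, 1.385]
ft_force: [-0.6, 0.5, -1.0]
opening: 0.151
```

carry_out(gripper=[0,0,0,0,0], xyz=[[0,0,1],[0,0,2],[0,0,3],[0,0,3],[0,0,3]], rot=[[0,0,0],[0,0,0],[0,0,0],[0,0,0],[0,0,0]])

```text
time_s: 7.3
position: [0.5655, 0.1114, 0.0974]
eef_rot: [3.142, -0.0, 1.385]
ft_force: [0.9, -0.3, -1.9]
opening: 0.149
```

```bash
python3 -c "
from h import *
st();print(r.get_state()['torque'])"
```

```text
t 7.3 pos [565.5 111.4  97.4] rpy [180.    -0.    79.34] q [ 0.07  0.49 -0.3   0.77  0.    1.82] F [ 0.9 -0.3 -1.9] open 0.149
[ 0.13388778 -0.02314209  0.03470538]
```

carry_out(gripper=[0,0,0], xyz=[[0,0,1],[0,0,1.5],[0,0,1.5]], rot=[[0,0,0],[0,0,0],[0,0,0]])

```text
time_s: 7.6
position: [0.5656, 0.1114, 0.0959]
eef_rot: [3.141, 0.0, 1.385]
ft_force: [-0.4, 0.6, -0.7]
opening: 0.152
```

carry_out(gripper=[0,0,0], xyz=[[0,0,1],[0,0,1],[0,0,1]], rot=[[0,0,0],[0,0,0],[0,0,0]])

```text
time_s: 7.9
position: [0.5657, 0.1115, 0.0951]
eef_rot: [3.141, -0.0, 1.385]
ft_force: [0.0, 1.2, 0.7]
opening: 0.15
```

```bash
python3 -c "
from h import *
st();print(r.get_state()['torque'])"
```

```text
t 7.9 pos [565.7 111.5  95.1] rpy [ 1.7996e+02 -1.0000e-02  7.9350e+01] q [ 0.07  0.5  -0.31  0.77 -0.    1.82] F [0.  1.2 0.7] open 0.15
[-0.03495491  0.18085147 -0.05953914]
```

carry_out(gripper=[0,0,0,0], xyz=[[-1,0,0.3],[-2,0,0.3],[-2,0,0.3],[-2,0,0.3]], rot=[[0,0,0],[0,0,0],[0,0,0],[0,0,0]])

```text
time_s: 8.3
position: [0.5655, 0.1095, 0.0947]
eef_rot: [3.141, -0.0, 1.385]
ft_force: [0.8, 3.2, 3.8]
opening: 0.153
```

carry_out(gripper=[0,0,0,0], xyz=[[-1,0,0],[-1.5,0,0],[-1.5,0,0],[-1.5,0,0]], rot=[[0,0,0],[0,0,0],[0,0,0],[0,0,0]])

```text
time_s: 8.7
position: [0.5652, 0.1086, 0.0948]
eef_rot: [3.141, -0.002, 1.385]
ft_force: [1.3, 4.9, 3.2]
opening: 0.151
```

Run:
```python
from h import *
st();print(r.get_state()['torque'])
a,d=r.capture("top");b,d=r.capture("scene");cv2.imwrite("pics/t2.png",a)
H,S,V=[x.astype(int) for x in cv2.split(cv2.cvtColor(a,cv2.COLOR_BGR2HSV))]
g=(H>17)&(H<35)&(S>90)&box(a,280,150,340,210)
u=np.radians(79.3);U=np.array([np.cos(u),np.sin(u)]);C=np.array([529.4,-92.4])
pts=[(np.where(g[v])[0].max()+.5,v) for v in range(168,186) if g[v].any()]
print("front",np.median((plane("top",pts,.103)*1000-C)@U))
a=cv2.resize(a[140:240,230:390],None,fx=3,fy=3,interpolation=cv2.INTER_CUBIC)
b=cv2.resize(b[150:270,240:420],None,fx=4,fy=4,interpolation=cv2.INTER_CUBIC)
cv2.imwrite("pics/hook2.png",b)
```

```text
t 8.7 pos [565.2 108.6  94.8] rpy [ 1.7996e+02 -9.0000e-02  7.9360e+01] q [ 0.06  0.5  -0.31  0.76  0.    1.82] F [1.3 4.9 3.2] open 0.151
[ 0.54080891 -0.09789758 -0.06483559]
front 49.23310954866005
```

View pics/hook2.png

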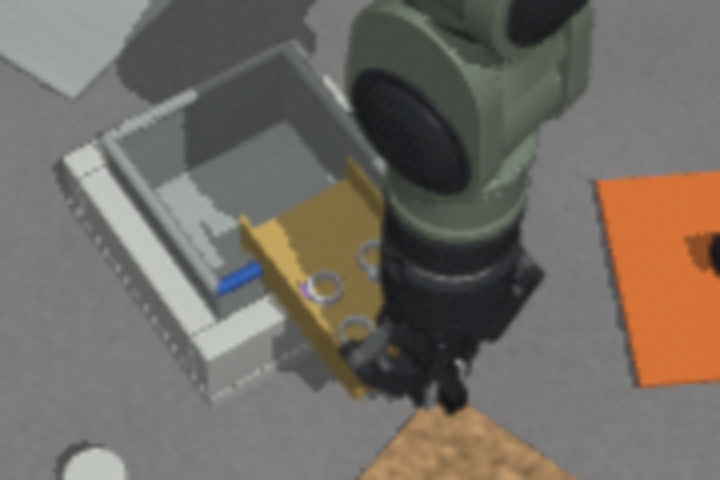

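The hook is confirmed. The front edge is at 49 mm (48 expected), the skirt pushes about 5 N against the bar, and the picture shows the tray's front inside the tank next to the blue bar at (240,280). I'll swing the handle up about the bar's axis, 135 mm from the TCP, and check halfway.

carry_out(gripper=[0,0,0,0,0,0,0,0,0,0], xyz=[[0.4,0,-4.1],[-0.1,0,-12.1],[-1.4,0,-21.5],[-3.3,0,-30.7],[-5.8,0,-39.9],[-8.5,0,-47.5],[-11.1,0,-53.7],[-12.8,0,-57.4],[-13.4,0,-58.6],[-13.4,0,-58.6]], rot=[[0,0.03,0],[0,0.09,0],[0,0.16,0],[0,0.23,0],[0,0.3,0],[0,0.36,0],[0,0.41,0],[0,0.44,0],[0,0.45,0],[0,0.45,0]])

```text
time_s: 9.8
position: [0.5625, 0.0949, 0.1536]
eef_rot: [3.141, -0.453, 1.384]
ft_force: [2.0, 4.3, 2.4]
opening: 0.151
```

Run:
```python
from h import *
s=st();R=Ro.from_euler('xyz',s["eef_rot"]).as_matrix();print(R.round(3),"bar est",(np.array(s["position"])*1000+R@[-135,0,1]).round(1),s["torque"])
```

```text
t 9.8 pos [562.5  94.9 153.6] rpy [179.98 -25.96  79.29] q [-0.2   0.41 -0.37  0.8   0.45  1.55] F [2.  4.3 2.4] open 0.151
[[ 0.167  0.983  0.082]
 [ 0.883 -0.186  0.43 ]
 [ 0.438  0.    -0.899]] bar est [540.  -24.   93.7] [ 0.50822291 -0.26151278 -0.18481548]
```

Forces are mild and the arm tracks well. I'll continue to about 52°.

carry_out(gripper=[0,0,0,0,0,0,0,0,0,0], xyz=[[-0.1,0,-4.1],[-0.6,0,-12.1],[-1.9,0,-21.5],[-3.8,0,-30.7],[-6.3,0,-39.9],[-9,0,-47.5],[-11.6,0,-53.7],[-13.3,0,-57.4],[-13.9,0,-58.6],[-13.9,0,-58.6]], rot=[[0,0.03,0],[0,0.09,0],[0,0.16,0],[0,0.23,0],[0,0.3,0],[0,0.36,0],[0,0.41,0],[0,0.44,0],[0,0.45,0],[0,0.45,0]])

```text
time_s: 10.8
position: [0.5551, 0.0574, 0.2]
eef_rot: [-3.139, -0.903, 1.381]
ft_force: [1.9, 4.3, 3.3]
opening: 0.153
```

carry_out(gripper=[0,0,0,0,0,0,0,0,0,0], xyz=[[0,0,0],[0,0,0],[0,0,0],[0,0,0],[0,0,0],[0,0,0],[0,0,0],[0,0,0],[0,0,0],[0,0,0]], rot=[[0,0,0],[0,0,0],[0,0,0],[0,0,0],[0,0,0],[0,0,0],[0,0,0],[0,0,0],[0,0,0],[0,0,0]])

```text
time_s: 11.8
position: [0.5552, 0.0575, 0.1998]
eef_rot: [-3.141, -0.9, 1.384]
ft_force: [0.0, 4.8, 1.8]
opening: 0.153
```

Run:
```python
from h import *
s=st()
a,d=r.capture("top");b,d=r.capture("scene")
a=cv2.resize(a[130:240,250:390],None,fx=3,fy=3,interpolation=cv2.INTER_CUBIC)
b=cv2.resize(b[140:250,250:380],None,fx=3,fy=3,interpolation=cv2.INTER_CUBIC)
cv2.imwrite("pics/tilt.png",cv2.resize(np.hstack([a,b]),(800,326)))
```

```text
t 11.8 pos [555.2  57.5 199.8] rpy [-179.97  -51.58   79.32] q [-0.47  0.52 -0.31  1.07  0.85  1.13] F [0.  4.8 1.8] open 0.153
```

View pics/tilt.png

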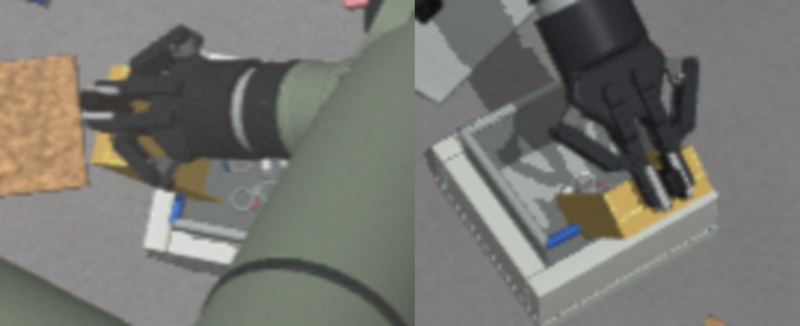

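The rings show in the tank around (240,195) and (265,190) in the left view and (590,185) in the right. I'll swing back level along the same arc and count them there.

carry_out(gripper=[0,0,0,0,0,0,0,0,0,0], xyz=[[0,0,4.1],[-0.5,0,12.1],[-1.6,0,21.5],[-3.4,0,30.7],[-5.7,0,39.9],[-8.3,0,47.6],[-10.8,0,53.8],[-12.4,0,57.5],[-13,0,58.7],[-13,0,58.7]], rot=[[0,-0.03,0],[0,-0.09,0],[0,-0.16,0],[0,-0.23,0],[0,-0.3,0],[0,-0.36,0],[0,-0.41,0],[0,-0.44,0],[0,-0.45,0],[0,-0.45,0]])

```text
time_s: 12.9
position: [0.5632, 0.0949, 0.1536]
eef_rot: [3.139, -0.451, 1.386]
ft_force: [2.7, 5.1, 3.4]
opening: 0.151
```

carry_out(gripper=[0,0,0,0,0,0,0,0,0,0], xyz=[[0,0,4.1],[-0.5,0,12.1],[-1.6,0,21.5],[-3.4,0,30.7],[-5.7,0,39.9],[-8.3,0,47.6],[-10.8,0,53.8],[-12.4,0,57.5],[-13,0,58.7],[-13,0,58.7]], rot=[[0,-0.03,0],[0,-0.09,0],[0,-0.16,0],[0,-0.23,0],[0,-0.3,0],[0,-0.36,0],[0,-0.41,0],[0,-0.44,0],[0,-0.45,0],[0,-0.45,0]])

```text
time_s: 13.9
position: [0.566, 0.1084, 0.0948]
eef_rot: [3.14, -0.001, 1.385]
ft_force: [1.9, 6.1, 3.9]
opening: 0.154
```

Run:
```python
from h import *
s=st()
a,d=r.capture("top")
a=cv2.resize(a[130:240,250:390],None,fx=5,fy=5,interpolation=cv2.INTER_CUBIC)
cv2.imwrite("pics/level.png",a)
```

```text
t 13.9 pos [566.  108.4  94.8] rpy [ 1.7992e+02 -4.0000e-02  7.9350e+01] q [ 0.06  0.5  -0.31  0.76  0.    1.82] F [1.9 6.1 3.9] open 0.154
```

View pics/level.png

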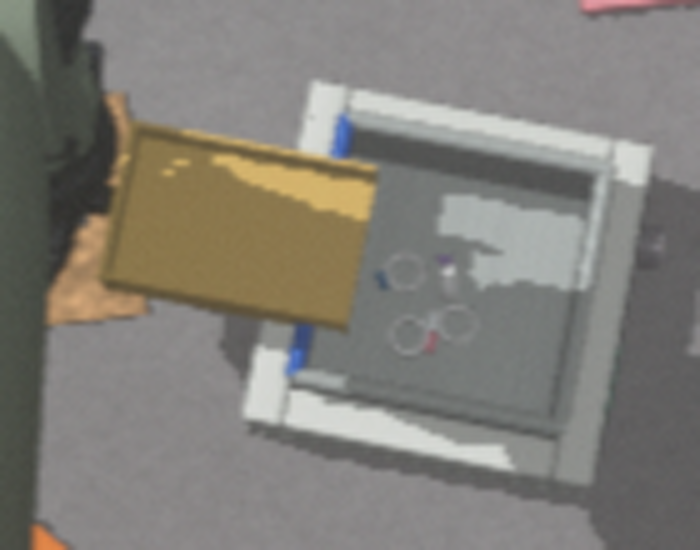

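The tray is empty and all four rings lie in the tank: dark blue (405,272), violet (448,275), pink (408,335), white (458,325). I'll take the tray back level to the mat's middle.

carry_out(gripper=[0,0,0,0,0,0,0,0,0,0], xyz=[[2,0,0],[3,0,-1],[4,0,-4],[4,0,-10],[4,0,-18],[4,0,-26],[4,0,-33],[4,0,-38],[4,0,-40],[4,0,-40]], rot=[[0,0,0],[0,0,0],[0,0,0],[0,0,0],[0,0,0],[0,0,0],[0,0,0],[0,0,0],[0,0,0],[0,0,0]])

```text
time_s: 14.95
position: [0.5658, 0.1122, 0.135]
eef_rot: [3.141, -0.0, 1.385]
ft_force: [-0.3, 0.2, -1.2]
opening: 0.155
```

carry_out(gripper=[0,0,0,0,0,0,0,0,0,0], xyz=[[5,-1,0],[18,-4,0],[38,-8,0],[62,-14,0],[88,-20,0],[112,-25,0],[134,-30,0],[150,-34,0],[162,-36,0],[162,-36,0]], rot=[[0,0,-0.01],[0,0,-0.03],[0,0,-0.07],[0,0,-0.12],[0,0,-0.17],[0,0,-0.21],[0,0,-0.25],[0,0,-0.28],[0,0,-0.308],[0,0,-0.308]])

```text
time_s: 15.95
position: [0.5599, 0.2797, 0.1344]
eef_rot: [-3.142, -0.0, 1.696]
ft_force: [-0.2, 0.4, -0.9]
opening: 0.151
```

carry_out(gripper=[0,0,0,0,0,0,0,0,0,0], xyz=[[0,0,5],[0,0,17],[0,0,33],[0,0,50],[0,0,66],[0,0,80],[0,0,92],[0,0,100],[0,0,104],[0,0,104]], rot=[[0,0,0],[0,0,0],[0,0,0],[0,0,0],[0,0,0],[0,0,0],[0,0,0],[0,0,0],[0,0,0],[0,0,0]])

```text
time_s: 16.95
position: [0.56, 0.2779, 0.0302]
eef_rot: [-3.141, 0.0, 1.693]
ft_force: [-0.2, -0.4, -0.9]
opening: 0.154
```

Run:
```python
from h import *
s=st()
a,d=r.capture("top");cv2.imwrite("pics/t3.png",a)
H,S,V=[x.astype(int) for x in cv2.split(cv2.cvtColor(a,cv2.COLOR_BGR2HSV))]
print("gold",rect("top",box(a,185,140,290,210)&(H>20)&(H<32)&(S>110),.058))
a=cv2.resize(a[140:210,185:290],None,fx=7,fy=7,interpolation=cv2.INTER_CUBIC);cv2.imwrite("pics/mat1.png",a)
```

```text
t 16.95 pos [560.  277.9  30.2] rpy [-1.7997e+02  1.0000e-02  9.6980e+01] q [ 0.34  0.65 -0.22  0.7  -0.    1.79] F [-0.2 -0.4 -0.9] open 0.154
gold (array([572. , 182.1]), array([ 73. , 122.1]), 2.72)
```

View pics/mat1.png

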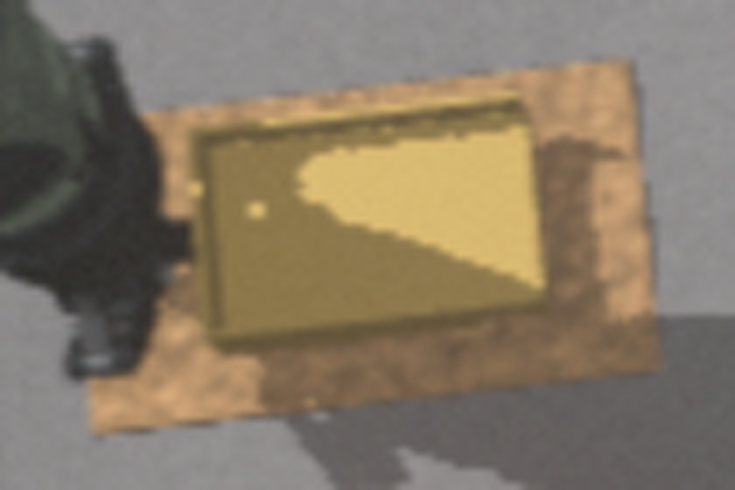

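The empty tray is level, parallel to the mat, with its walls spanning (190,130) to (545,300) in the crop and cork all round. I'll set it down, release, rise, and measure the tray and cover again.

carry_out(gripper=[0,0,0,0,0,0,0,0,0,0], xyz=[[1,0,4],[1,0,8],[1,0,11],[1,0,13.5],[1,0,15],[1,0,15.5],[1,0,16],[1,0,16],[1,0,16],[1,0,16]], rot=[[0,0,0],[0,0,0],[0,0,0],[0,0,0],[0,0,0],[0,0,0],[0,0,0],[0,0,0],[0,0,0],[0,0,0]])

```text
time_s: 18.0
position: [0.5601, 0.2791, 0.0147]
eef_rot: [3.141, -0.0, 1.693]
ft_force: [-0.7, 0.0, -0.7]
opening: 0.155
```

carry_out(gripper=[10,20,35,50,65,80,80,80,80], xyz=[[0,0,0],[0,0,0],[0,0,0],[0,0,0],[0,0,0],[0,0,0],[0,0,-10],[0,0,-40],[0,0,-80]], rot=[[0,0,0],[0,0,0],[0,0,0],[0,0,0],[0,0,0],[0,0,0],[0,0,0],[0,0,0],[0,0,0]])

```text
time_s: 18.9
position: [0.5584, 0.2784, 0.0942]
eef_rot: [-3.138, 0.001, 1.693]
ft_force: [0.7, 0.5, 0.8]
opening: 0.799
```

carry_out(gripper=[80,80,80,80], xyz=[[0,0,-40],[0,0,-90],[0,0,-130],[0,0,-140]], rot=[[0,0,0],[0,0,0],[0,0,0],[0,0,0]])

```text
time_s: 19.3
position: [0.5625, 0.28, 0.2414]
eef_rot: [3.132, -0.002, 1.693]
ft_force: [0.6, 0.8, -0.1]
opening: 0.804
```

Run:
```python
from h import *
s=st()
a,d=r.capture("top");cv2.imwrite("pics/t4.png",a);P=cloud("top",d);z=P[...,2]
b=box(d,395,165,480,250);V=a.max(-1)
print("cover",rect("top",b&(z>.007),.012));print("grip",rect("top",b&(z>.035),.05),rect("top",b&(V<90)&(z>.025),.05))
b=box(d,292,138,390,238)&(z>.088)&(z<.12);print("rim",rect("top",b,.1),z[b].min().round(3))
q,d2=r.capture("scene");Q=cloud("scene",d2);cv2.imwrite("pics/s4.png",q)
V=q.max(-1);m=box(d2,235,120,275,155)&(V<80);print("grip scene z",np.percentile(Q[m][:,2],[5,50,90]),rect("scene",m,.045))
m=(np.hypot(Q[...,0]-.48,Q[...,1]+.365)<.12)&(Q[...,2]>.007)&(Q[...,2]<.022)&box(d2,200,100,310,185)
X=(Q[m][:,:2]*1000).astype(np.float32);print("cover scene",cv2.minAreaRect(X))
```

```text
t 19.3 pos [562.5 280.  241.4] rpy [ 1.7946e+02 -1.2000e-01  9.6990e+01] q [ 0.34  0.46  0.04  1.14 -0.    1.79] F [ 0.6  0.8 -0.1] open 0.804
cover (array([ 479.6, -365.3]), array([168.8, 165.5]), 9.79)
grip (array([ 478.6, -363.4]), array([44.1, 18.7]), 9.62) (array([ 478.7, -362.3]), array([41.8, 18.7]), 9.75)
rim (array([530.5, -93.1]), array([149.5, 149.7]), 79.1) 0.092
grip scene z [0.01727425 0.04498616 0.05254548] (array([ 484.3, -357.3]), array([54.5, 32. ]), 11.38)
cover scene ((466.38995361328125, -380.81036376953125), (201.75096130371094, 211.94515991210938), 10.12173843383789)
```

The tray is placed. The cover's centre is about (479,-364), grip axis 9.7°; cleaner at (530,-92.7), yaw 79.1°. I'll travel high to above the cover.

carry_out(gripper=[80,80,80,80,80,80,80,80,80,80], xyz=[[-10,-3,0],[-40,-10,0],[-80,-20,0],[-125,-32,0],[-170,-44,0],[-215,-55,0],[-260,-67,0],[-305,-78,0],[-350,-90,0],[-395,-101,0]], rot=[[0,0,0.04],[0,0,0.12],[0,0,0.22],[0,0,0.33],[0,0,0.44],[0,0,0.55],[0,0,0.66],[0,0,0.77],[0,0,0.87],[0,0,0.95]])

```text
time_s: 20.4
position: [0.5052, -0.1269, 0.2323]
eef_rot: [-3.138, 0.002, 0.737]
ft_force: [0.8, -0.7, -1.5]
opening: 0.799
```

```bash
cat >> h.py <<'E'
def to(x,y,z,psi):
    "tool-frame shift (mm) and turn (rad) to a downward pose"
    s=st();R=Ro.from_euler('xyz',s["eef_rot"])
    G=Ro.from_euler('xyz',[np.pi,0,np.radians(psi)])
    print("shift",R.inv().apply(np.array([x,y,z])-np.array(s["position"])*1000).round(1),"rot",(R.inv()*G).as_rotvec().round(3))
E
python3 -c "
from h import *
to(479,-364,120,9.7)"
```

```text
t 20.4 pos [ 505.2 -126.9  232.3] rpy [-1.7977e+02  1.2000e-01  4.2230e+01] q [-0.39  0.28 -0.26  1.04 -0.    2.02] F [ 0.8 -0.7 -1.5] open 0.799
shift [-178.5  158.3  112. ] rot [-0.003  0.003  0.568]
```

carry_out(gripper=[80,80,80,80,80,80,80,80,80,80], xyz=[[-25,22,0],[-55,49,5],[-88,78,15],[-118,104,35],[-143,127,60],[-163,145,85],[-174,154,102],[-178,158,110],[-178,158,112],[-178,158,112]], rot=[[0,0,0.08],[0,0,0.18],[0,0,0.28],[0,0,0.38],[0,0,0.46],[0,0,0.52],[0,0,0.55],[0,0,0.568],[0,0,0.568],[0,0,0.568]])

```text
time_s: 21.4
position: [0.4837, -0.3609, 0.1227]
eef_rot: [-3.141, 0.0, 0.176]
ft_force: [0.3, 0.8, -0.3]
opening: 0.801
```

carry_out(gripper=[80,80], xyz=[[0,0,0],[0,0,0]], rot=[[0,0,0],[0,0,0]])

```text
time_s: 21.6
position: [0.4845, -0.3616, 0.1239]
eef_rot: [3.14, -0.001, 0.176]
ft_force: [0.1, 0.5, -0.5]
opening: 0.799
```

Run:
```python
from h import *
to(479,-364,20,9.7)
a,d=r.capture("top");cv2.imwrite("pics/t5.png",a)
b,d=r.capture("scene")
m=r.camera_model("scene");V=m["view"]
for q in ([.479,-.364,.05],[.479,-.364,.02]):
    c=V[:3,:3]@q+V[:3,3];print(m["fx"]*c[0]/c[2]+m["cx"],m["fy"]*c[1]/c[2]+m["cy"])
cv2.imwrite("pics/cov1.png",cv2.resize(b[80:200,190:330],None,fx=4,fy=4,interpolation=cv2.INTER_CUBIC))
```

```text
t 21.6 pos [ 484.5 -361.6  123.9] rpy [ 1.7992e+02 -7.0000e-02  1.0110e+01] q [-0.76  0.51 -0.2   0.86  0.    2.2 ] F [ 0.1  0.5 -0.5] open 0.799
shift [ -6.    1.3 103.9] rot [ 0.001 -0.001  0.007]
253.94962347162166 135.9696058122518
255.08575788415598 142.6416884917442
```

View pics/cov1.png

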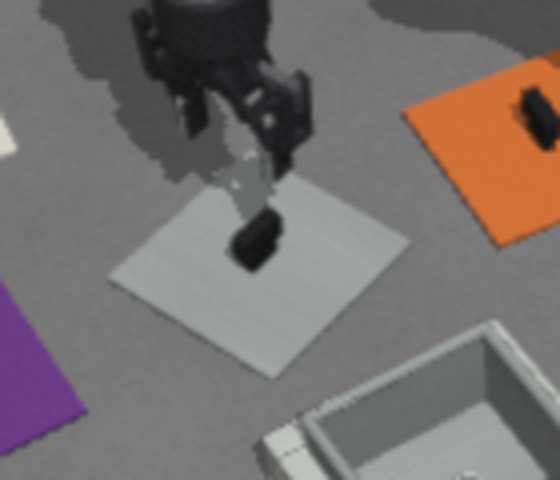

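The gripper straddles the grey cover's bar at (257,240), which is where projection puts it. I'll descend and grip.

carry_out(gripper=[80,80,80,80,80,80,80,80,60,40], xyz=[[-3,1,10],[-6,1,30],[-6,1,52],[-6,1,72],[-6,1,88],[-6,1,98],[-6,1,103],[-6,1,103],[-6,1,103],[-6,1,103]], rot=[[0,0,0.007],[0,0,0.007],[0,0,0.007],[0,0,0.007],[0,0,0.007],[0,0,0.007],[0,0,0.007],[0,0,0.007],[0,0,0.007],[0,0,0.007]])

```text
time_s: 22.7
position: [0.4784, -0.3646, 0.0205]
eef_rot: [3.14, -0.001, 0.168]
ft_force: [-0.7, 0.3, -0.2]
opening: 0.471
```

carry_out(gripper=[30,20,10,0,0,0,0,0], xyz=[[0,0,0],[0,0,0],[0,0,0],[0,0,0],[0,0,0],[0,0,0],[0,0,0],[0,0,0]], rot=[[0,0,0],[0,0,0],[0,0,0],[0,0,0],[0,0,0],[0,0,0],[0,0,0],[0,0,0]])

```text
time_s: 23.5
position: [0.4781, -0.3641, 0.0202]
eef_rot: [3.141, -0.001, 0.168]
ft_force: [-0.9, 2.3, 5.6]
opening: 0.179
```

Run:
```python
from h import *
st()
```

```text
t 23.5 pos [ 478.1 -364.1   20.2] rpy [ 1.7999e+02 -4.0000e-02  9.6200e+00] q [-0.77  0.63 -0.3   0.64  0.    2.2 ] F [-0.9  2.3  5.6] open 0.179
```

Gripped, with an opening of 15.2 mm against a 16 mm bar. I'll lift and carry it over the tank.

carry_out(gripper=[0,0,0,0,0,0,0,0,0,0], xyz=[[0,0,-3],[0,0,-12],[0,0,-28],[0,0,-48],[0,0,-70],[0,0,-92],[0,0,-112],[0,0,-128],[0,0,-137],[0,0,-140]], rot=[[0,0,0],[0,0,0],[0,0,0],[0,0,0],[0,0,0],[0,0,0],[0,0,0],[0,0,0],[0,0,0],[0,0,0]])

```text
time_s: 24.5
position: [0.4782, -0.3645, 0.1607]
eef_rot: [3.14, -0.001, 0.168]
ft_force: [1.0, -0.3, -3.9]
opening: 0.175
```

Run:
```python
from h import *
to(530,-92.7,160,79.1)
```

```text
t 24.5 pos [ 478.2 -364.5  160.7] rpy [ 1.7993e+02 -5.0000e-02  9.6100e+00] q [-0.77  0.47 -0.16  0.94 -0.    2.2 ] F [ 1.  -0.3 -3.9] open 0.175
shift [  96.5 -259.3    0.4] rot [ 0.002  0.    -1.213]
```

carry_out(gripper=[0,0,0,0,0,0,0,0,0,0], xyz=[[1,-4,0],[5,-14,0],[11,-30,0],[19,-50,0],[27,-72,0],[35,-94,0],[43,-116,0],[51,-137,0],[58,-156,0],[64,-172,0]], rot=[[0,0,-0.02],[0,0,-0.07],[0,0,-0.14],[0,0,-0.23],[0,0,-0.33],[0,0,-0.43],[0,0,-0.53],[0,0,-0.63],[0,0,-0.72],[0,0,-0.8]])

```text
time_s: 25.5
position: [0.5115, -0.182, 0.1584]
eef_rot: [-3.139, 0.0, 0.973]
ft_force: [0.3, -0.3, -2.5]
opening: 0.174
```

Run:
```python
from h import *
to(530,-92.7,160,79.1)
```

```text
t 25.5 pos [ 511.5 -182.   158.4] rpy [-179.85    0.     55.74] q [-0.48  0.38 -0.32  0.88  0.    1.69] F [ 0.3 -0.3 -2.5] open 0.174
shift [ 84.2 -34.9  -1.6] rot [-0.003 -0.    -0.408]
```

carry_out(gripper=[0,0,0,0,0,0,0,0,0,0], xyz=[[13,-5,0],[26,-10,0],[39,-16,0],[52,-21,0],[63,-26,0],[72,-30,0],[79,-33,0],[83,-34,0],[84,-35,0],[84,-35,0]], rot=[[0,0,-0.07],[0,0,-0.14],[0,0,-0.21],[0,0,-0.27],[0,0,-0.32],[0,0,-0.36],[0,0,-0.39],[0,0,-0.405],[0,0,-0.408],[0,0,-0.408]])

```text
time_s: 26.5
position: [0.5311, -0.0949, 0.1596]
eef_rot: [-3.142, 0.0, 1.376]
ft_force: [0.2, 0.0, -3.2]
opening: 0.178
```

carry_out(gripper=[0,0,0], xyz=[[0,0,0],[0,0,0],[0,0,0]], rot=[[0,0,0],[0,0,0],[0,0,0]])

```text
time_s: 26.8
position: [0.531, -0.0951, 0.1596]
eef_rot: [3.142, 0.0, 1.375]
ft_force: [0.0, -1.3, -1.7]
opening: 0.177
```

Run:
```python
from h import *
to(530,-92.7,160,79.1)
a,d=r.capture("top");b,d2=r.capture("scene");cv2.imwrite("pics/t6.png",a)
P=cloud("top",d);z=P[...,2]
m=box(d,280,120,410,250)&(z>.135)&(z<.165);print(m.sum(),np.median(z[m]))
print("cover top",rect("top",m,.152))
q=cv2.resize(a[120:260,270:420],None,fx=2.6,fy=2.6,interpolation=cv2.INTER_CUBIC)
w=cv2.resize(b[120:260,230:380],None,fx=2.6,fy=2.6,interpolation=cv2.INTER_CUBIC);cv2.imwrite("pics/cov2.png",np.hstack([q,w]))
# tray on mat check
H,S,V=[x.astype(int) for x in cv2.split(cv2.cvtColor(a,cv2.COLOR_BGR2HSV))]
b=box(d,185,140,290,210);print("mat",rect("top",b&(S>60),.004),"gold",rect("top",b&(H>20)&(H<32)&(S>110),.044))
```

```text
t 26.8 pos [531.  -95.1 159.6] rpy [180.     0.    78.79] q [-0.31  0.37 -0.33  0.88 -0.    1.45] F [ 0.  -1.3 -1.7] open 0.177
shift [ 2.2 -1.5 -0.4] rot [ 0.     0.    -0.005]
421 0.15298549032524522
cover top (array([ 516.1, -167.8]), array([ 19.4, 160.5]), 78.26)
mat (array([571.3, 197.1]), array([129.6, 229.8]), 6.99) gold (array([568.3, 182.6]), array([ 76.6, 121.5]), 7.46)
```

View pics/cov2.png

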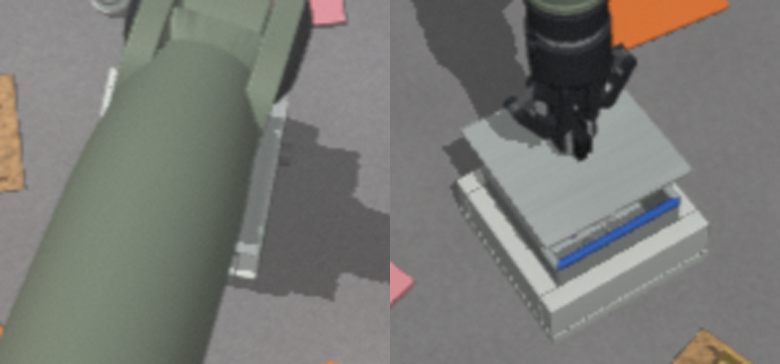

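The scene view shows the cover level over the tank, with corners at (465,130), (690,168) and (550,240). It is square to the blue bar, which runs from (557,265) to (680,200). I'll measure its centre against the rim in this same camera.

Run:
```python
from h import *
b,d=r.capture("scene");z=cloud("scene",d)[...,2]
m=box(d,230,120,380,260)&(z>.135)&(z<.166);print("z",np.median(z[m]),"cover",rect("scene",m,.1515))
f=lambda x,y:(230+(x-390+.5)/2.6-.5,120+(y+.5)/2.6-.5)
c=plane("scene",[f(463,130),f(691,168),f(549,240)],.1495)*1000;print(c.round(1),"centre",(c[0]+c[1])/2,[np.linalg.norm(c[2]-k) for k in c[:2]])
d0=np.load("scene0.npy");z=cloud("scene",d0)[...,2]
m=box(d,240,140,370,260)&(z>.088)&(z<.115);print("rim scene",rect("scene",m,.1),np.median(z[m]))
st()
```

```text
z 0.15225377884453428 cover (array([533.4, -95.4]), array([166.3, 165.1]), 78.83)
[[ 594.5 -191.6]
 [ 466.7   -2.8]
 [ 620.2  -37. ]] centre [530.58776503 -97.24267314] [np.float64(156.80915314802292), np.float64(157.32315170035753)]
rim scene (array([533.7, -89.9]), array([153. , 149.7]), 79.27) 0.09907731456787222
t 26.95 pos [531.1 -95.  159.6] rpy [180.    -0.    78.81] q [-0.31  0.37 -0.33  0.88  0.    1.45] F [-0.3 -0.6 -3.3] open 0.183
```

The scene view says +5 mm in y is needed; the top view with the TCP says +1.4. I'll shift +3 mm, well within the 7 mm play, and lower.

carry_out(gripper=[0,0,0,0,0,0,0,0,0,0], xyz=[[2,-0.5,1],[3,-0.5,4],[3,-0.5,10],[3,-0.5,17],[3,-0.5,24],[3,-0.5,29],[3,-0.5,33],[3,-0.5,35],[3,-0.5,36],[3,-0.5,36]], rot=[[0,0,-0.005],[0,0,-0.005],[0,0,-0.005],[0,0,-0.005],[0,0,-0.005],[0,0,-0.005],[0,0,-0.005],[0,0,-0.005],[0,0,-0.005],[0,0,-0.005]])

```text
time_s: 27.95
position: [0.5312, -0.0918, 0.1237]
eef_rot: [3.141, 0.0, 1.381]
ft_force: [-0.2, -0.5, -2.8]
opening: 0.176
```

carry_out(gripper=[0,0,0,0,0,0,0], xyz=[[0,0,1],[0,0,2.5],[0,0,4],[0,0,5.5],[0,0,6.5],[0,0,6.5],[0,0,6.5]], rot=[[0,0,0],[0,0,0],[0,0,0],[0,0,0],[0,0,0],[0,0,0],[0,0,0]])

```text
time_s: 28.65
position: [0.5312, -0.0917, 0.1171]
eef_rot: [-3.142, -0.0, 1.381]
ft_force: [0.1, -0.4, -2.5]
opening: 0.175
```

Run:
```python
from h import *
st();print(r.get_state()["torque"].round(2))
```

```text
t 28.65 pos [531.2 -91.7 117.1] rpy [-180.     -0.     79.12] q [-0.31  0.41 -0.38  0.78  0.    1.45] F [ 0.1 -0.4 -2.5] open 0.175
[0.03 0.02 0.  ]
```

The frame's lower edge is at about 97 mm, below the bar tops, with no contact, so it has entered. I'll continue gently.

carry_out(gripper=[0,0,0,0,0,0], xyz=[[0,0,1],[0,0,2],[0,0,3],[0,0,4],[0,0,4],[0,0,4]], rot=[[0,0,0],[0,0,0],[0,0,0],[0,0,0],[0,0,0],[0,0,0]])

```text
time_s: 29.25
position: [0.5311, -0.0918, 0.1131]
eef_rot: [-3.141, -0.0, 1.381]
ft_force: [-0.6, 0.4, -3.7]
opening: 0.175
```

carry_out(gripper=[0,0,0,0], xyz=[[0,0,0.5],[0,0,1],[0,0,1],[0,0,1]], rot=[[0,0,0],[0,0,0],[0,0,0],[0,0,0]])

```text
time_s: 29.65
position: [0.5312, -0.0918, 0.1122]
eef_rot: [3.141, 0.0, 1.381]
ft_force: [0.6, -0.4, -0.8]
opening: 0.18
```

carry_out(gripper=[0,0,0,0], xyz=[[0,0,0.5],[0,0,0.5],[0,0,0.5],[0,0,0.5]], rot=[[0,0,0],[0,0,0],[0,0,0],[0,0,0]])

```text
time_s: 30.05
position: [0.5312, -0.0918, 0.1122]
eef_rot: [3.141, 0.0, 1.381]
ft_force: [-2.2, 0.4, 5.0]
opening: 0.177
```

The cover touched at TCP 112.2 mm, exactly the seated height. I'll release, rise and check.

carry_out(gripper=[10,18,25,35,50,65,80,80,80,80], xyz=[[0,0,0],[0,0,0],[0,0,0],[0,0,0],[0,0,0],[0,0,0],[0,0,0],[0,0,0],[0,0,-15],[0,0,-45]], rot=[[0,0,0],[0,0,0],[0,0,0],[0,0,0],[0,0,0],[0,0,0],[0,0,0],[0,0,0],[0,0,0],[0,0,0]])

```text
time_s: 31.05
position: [0.5293, -0.0912, 0.155]
eef_rot: [-3.137, -0.001, 1.381]
ft_force: [0.1, -0.3, 0.4]
opening: 0.799
```

carry_out(gripper=[80,80,80,80,80,80,80,80,80,80], xyz=[[0,0,-30],[0,0,-70],[0,20,-100],[0,-20,-110],[-40,-50,-110],[-80,-80,-110],[-120,-110,-110],[-160,-130,-110],[-190,-140,-110],[-200,-140,-110]], rot=[[0,0,0],[0,0,0],[0,0,0],[0,0,0],[0,0,0],[0,0,0],[0,0,0],[0,0,0],[0,0,0],[0,0,0]])

```text
time_s: 32.05
position: [0.3544, -0.2638, 0.2669]
eef_rot: [3.141, 0.001, 1.377]
ft_force: [0.7, 0.6, -0.2]
opening: 0.803
```

carry_out(gripper=[80,80], xyz=[[0,0,0],[0,0,0]], rot=[[0,0,0],[0,0,0]])

```text
time_s: 32.25
position: [0.3563, -0.2611, 0.2665]
eef_rot: [-3.142, -0.001, 1.381]
ft_force: [-0.3, -0.4, -0.3]
opening: 0.801
```

Run:
```python
from h import *
st()
a,d=r.capture("top");P=cloud("top",d);z=P[...,2]
m=box(d,280,120,410,250)&(z>.09)&(z<.115);print("cover top",rect("top",m,.104))
X=P[m];A=np.c_[X[:,:2]-X[:,:2].mean(0),np.ones(len(X))];c=np.linalg.lstsq(A,X[:,2],rcond=None)[0];print("tilt deg",np.degrees(c[:2]),"z",c[2])
H,S,V=[x.astype(int) for x in cv2.split(cv2.cvtColor(a,cv2.COLOR_BGR2HSV))]
b=box(d,185,140,290,210);print("mat",rect("top",b&(S>60),.004),"handle",rect("top",box(d,190,160,218,190)&(a.max(-1)<90)&(z>.02),.042))
q,_=r.capture("scene")
cv2.imwrite("pics/fin.png",np.vstack([a[80:260,170:500],cv2.resize(q[120:370,170:450],(330,295))]).repeat(1,0))
```

```text
t 32.25 pos [ 356.3 -261.1  266.5] rpy [-1.800e+02 -5.000e-02  7.914e+01] q [-0.8   0.1  -0.39  1.08  0.    0.96] F [-0.3 -0.4 -0.3] open 0.801
cover top (array([532.8, -93.4]), array([164.1, 164.5]), 79.13)
tilt deg [ 0.05300864 -0.01896331] z 0.10577913318811175
mat (array([571.5, 197.1]), array([130. , 229.7]), 6.91) handle (array([559. , 277.7]), array([16. , 41.9]), 7.75)
```

View pics/fin.png

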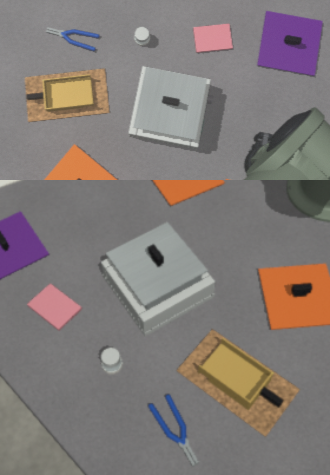

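The final view shows the cover flush and square on the tank at (171,105), the empty tray centred on the mat at (68,95), and the pliers, jar and notepad where they were. Handing in.

```bash
python3 -c "
from workcell import r
print(r.hand_in())"
```

```text
the job is handed in; nothing more can be done
None
```

The job is done and handed in at about 32 s of robot time, inside the 72 s limit.

- **Emptying the tray:** I carried it level, hooked its lip on the blue bar and tilted it about 52° about that bar. Once it was level again, the picture showed the tray empty and all four rings in the tank.
- **Tray on the mat:** It stands flat with its origin within about 1 mm of the mat's centre and its yaw within about 1° of the mat's.
- **Cover:** It made contact at the calculated seated height, with about 5 N on the wrist. Afterwards its tilt measured under 0.1° and its yaw 79.1°, the same as the cleaner's.
- **Bystanders:** The notepad, jar and pliers look unmoved in the final pictures. I judged that by eye and did not measure it.

Two checks disagreed slightly:

- **Cover centring:** The two cameras differed by about 4 mm before the cover was lowered. I used a value in between, and the frame entered without touching.
- **Cover height:** The final depth reading put the plate's top near 106 mm against the expected 104 mm, which is within calibration error.

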